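Roll-check the cuticle pushers and set the bent one aside

TASK

Check the three steel pushers for straightness: press each one lightly onto the glass plate from above with the fingertips and roll it one way, well over half a turn, leaving it where it comes to rest before going on to the next. After all three, take the one that wobbles and lifts and lay it gently, flat, in the empty upper organiser tier; leave the true ones lying on the plate, never press hard on the glass, and disturb nothing else.

Things in the scene. Friction and masses are not known exactly. Their poses are not given: they have to be found in the camera images.
- pusher_a: steel cuticle pusher lying on the plate: round barrel 8 mm thick, 100 mm long, a blade at each end, 130 mm overall, 30 to 55 g. Origin at the middle of the barrel on its axis (within 2 mm), x along the barrel. True or bent, whatever its place or name: a bent one is bowed 2 to 3 mm and rests with the bow flat; its middle climbs by that much once in each turn. A true one stays level
- pusher_b: steel cuticle pusher lying on the plate: round barrel 8 mm thick, 100 mm long, a blade at each end, 130 mm overall, 30 to 55 g. Origin at the middle of the barrel on its axis (within 2 mm), x along the barrel. True or bent, whatever its place or name: a bent one is bowed 2 to 3 mm and rests with the bow flat; its middle climbs by that much once in each turn. A true one stays level
- pusher_c: steel cuticle pusher lying on the plate: round barrel 8 mm thick, 100 mm long, a blade at each end, 130 mm overall, 30 to 55 g. Origin at the middle of the barrel on its axis (within 2 mm), x along the barrel. True or bent, whatever its place or name: a bent one is bowed 2 to 3 mm and rests with the bow flat; its middle climbs by that much once in each turn. A true one stays level
- plate: flat glass plate, pale green-white, 200 mm (x) by 300 mm (y), fixed; origin at the centre of its underside, upper face 12 mm above it. The pushers lie roughly along its x, some 90 mm apart, and roll along its y. Hard: 1 mm of over-travel is tens of newtons. At most 20 N on it through a pusher or from the fingers; 2 to 6 N rolls well
- upper_floor (a point): centre of the inner floor of the upper of two stacked white organiser tiers that stand in the clear tray; fixed. The upper tier is an open box, inside 184 mm (x) by 118 mm (y), walls 3 mm thick rising 35 mm above this floor, empty; z up
- tiers: the stacked pair of white organiser tiers, 190 x 124 x 93 mm overall, fixed; origin at the centre of the underside; the lower tier is full and stays as it is
- tray: clear plastic tray, 330 mm (x) by 190 mm (y), rim 22 mm high, 3 mm walls, fixed; origin at the centre of its underside; holds the tiers, jar, file and buffer
- jar: bystander: closed glass cream jar with a white twist cap, 50 mm diameter, 57 mm tall, standing in the front of the tray; origin at the centre of its underside
- nail_file: bystander: glass nail file, 135 x 13 x 4 mm, lying in the front of the tray; origin at the centre of its underside
- buffer: bystander: rose-coloured buffer block, 95 x 26 x 26 mm, lying in the front of the tray; origin at the centre of its underside
- polish_red: bystander: red polish bottle with black cap, 33 mm diameter, 67 mm tall; origin at the centre of its underside
- polish_nude: bystander: nude polish bottle with black cap, 33 mm diameter, 67 mm tall; origin at the centre of its underside
- polish_plum: bystander: plum polish bottle with black cap, 33 mm diameter, 67 mm tall; origin at the centre of its underside
- oil: bystander: amber dropper bottle of cuticle oil, 31 mm diameter, 86 mm tall; origin at the centre of its underside
- cup: bystander: white ceramic cup, 68 mm diameter, 65 mm tall; origin at the centre of its underside

How it is judged:
On the way, in this order (a step that is already met when the one before it is completed fails the run):
1. one pusher is pressed lightly on the plate and rolled on, at least 10 mm from where it lay, under the fingers (((distance of pusher_a from where it was at the start of the episode above 0.01 m and contact force between the fingers and pusher_a above 0.5 N and contact force between pusher_a and plate above 1 N and angular speed of pusher_a above 0.5 rad/s) or (distance of pusher_b from where it was at the start of the episode above 0.01 m and contact force between the fingers and pusher_b above 0.5 N and contact force between pusher_b and plate above 1 N and angular speed of pusher_b above 0.5 rad/s) or (distance of pusher_c from where it was at the start of the episode above 0.01 m and contact force between the fingers and pusher_c above 0.5 N and contact force between pusher_c and plate above 1 N and angular speed of pusher_c above 0.5 rad/s))), for 0.05 s.
2. a second pusher is pressed and rolled in the same way, the first left rolled on (((distance of each of pusher_a, pusher_b from where it was at the start of the episode above 0.008 m and ((distance of pusher_a from where it was at the start of the episode above 0.01 m and contact force between the fingers and pusher_a above 0.5 N and contact force between pusher_a and plate above 1 N and angular speed of pusher_a above 0.5 rad/s) or (distance of pusher_b from where it was at the start of the episode above 0.01 m and contact force between the fingers and pusher_b above 0.5 N and contact force between pusher_b and plate above 1 N and angular speed of pusher_b above 0.5 rad/s))) or (distance of each of pusher_a, pusher_c from where it was at the start of the episode above 0.008 m and ((distance of pusher_a from where it was at the start of the episode above 0.01 m and contact force between the fingers and pusher_a above 0.5 N and contact force between pusher_a and plate above 1 N and angular speed of pusher_a above 0.5 rad/s) or (distance of pusher_c from where it was at the start of the episode above 0.01 m and contact force between the fingers and pusher_c above 0.5 N and contact force between pusher_c and plate above 1 N and angular speed of pusher_c above 0.5 rad/s))) or (distance of each of pusher_b, pusher_c from where it was at the start of the episode above 0.008 m and ((distance of pusher_b from where it was at the start of the episode above 0.01 m and contact force between the fingers and pusher_b above 0.5 N and contact force between pusher_b and plate above 1 N and angular speed of pusher_b above 0.5 rad/s) or (distance of pusher_c from where it was at the start of the episode above 0.01 m and contact force between the fingers and pusher_c above 0.5 N and contact force between pusher_c and plate above 1 N and angular speed of pusher_c above 0.5 rad/s))))), for 0.05 s.
3. the third pusher is pressed and rolled in the same way, the others left rolled on and none yet taken off the plate (distance of each of pusher_a, pusher_b, pusher_c from where it was at the start of the episode above 0.008 m and z of each of pusher_a, pusher_b, pusher_c in the frame of plate below 0.022 m and ((distance of pusher_a from where it was at the start of the episode above 0.01 m and contact force between the fingers and pusher_a above 0.5 N and contact force between pusher_a and plate above 1 N and angular speed of pusher_a above 0.5 rad/s) or (distance of pusher_b from where it was at the start of the episode above 0.01 m and contact force between the fingers and pusher_b above 0.5 N and contact force between pusher_b and plate above 1 N and angular speed of pusher_b above 0.5 rad/s) or (distance of pusher_c from where it was at the start of the episode above 0.01 m and contact force between the fingers and pusher_c above 0.5 N and contact force between pusher_c and plate above 1 N and angular speed of pusher_c above 0.5 rad/s))), for 0.05 s.
At the end, for the whole second after the job is handed in: the bent pusher lies flat (within 0.12 rad) and still on the floor of the upper tier, its middle within 60 mm (x) and 55 mm (y) of the floor's centre; both true pushers lie still on the glass plate, released (x of pusher_b in the frame of upper_floor between -0.06 and 0.06 m and y of pusher_b in the frame of upper_floor between -0.055 and 0.055 m and z of pusher_b in the frame of upper_floor between -0.002 and 0.012 m and angle between pusher_b's own x axis and vertical between 1.45 and 1.69 rad and linear speed of each of pusher_b, pusher_a, pusher_c below 0.02 m/s and x of pusher_a in the frame of plate between -0.095 and 0.095 m and y of pusher_a in the frame of plate between -0.15 and 0.15 m and z of pusher_a in the frame of plate between 0.01 and 0.022 m and x of pusher_c in the frame of plate between -0.095 and 0.095 m and y of pusher_c in the frame of plate between -0.15 and 0.15 m and z of pusher_c in the frame of plate between 0.01 and 0.022 m); the robot touches nothing.
It fails at once if a pusher is pressed on the glass with more than 20 N (contact force between any of pusher_a, pusher_b, pusher_c and plate above 20 N).
It fails at once if the fingers press the glass with more than 20 N (contact force between the fingers and plate above 20 N).
It fails at once if the bent pusher is let go more than 25 mm above the floor of the upper tier (horizontal distance between pusher_b and upper_floor below 0.12 m and z of pusher_b in the frame of upper_floor above 0.025 m and contact force between the fingers and pusher_b below 0.05 N).
It fails at once if a bystander is moved more than 20 mm (distance of any of jar, nail_file, buffer, polish_red, polish_nude, polish_plum, oil, cup from where it was at the start of the episode above 0.02 m).
It also fails if it takes over 72 s, if anything falls off the work surface, if the arm or the gripper's body presses on something with over 40 N, if the wrist force passes 120 N, or if a joint passes its speed limit or range.

ROBOT

A 7-joint arm with a two-finger parallel gripper is mounted at the origin on the work surface. World frame = base frame: x ahead of the robot, y to its left, z up, the work surface at z = 0. Lengths are in m, angles in rad, forces in N, time in s.
With the tool pointing down it reaches from about 0.4 to 0.875 m from the base axis. Payload 19.3 kg.
Tool frame: the origin (TCP) lies at the very end of the fingers, on their centre line; the grasp point (between the pads) lies 19 mm behind it (grasp_offset is the z of the grasp point in the tool frame, in m); z points along the fingers, y is the line along which they close (so a half turn about z gives the same grasp; the last joint's range is limited). The gripper opens to 85 mm and grips with 20 to 120 N. Pads are 22 mm wide; open, the fingers measure 114 mm over their backs; the gripper's body (76 mm by 85 mm) begins 54 mm behind the grasp point. The pads swing forward as they close: fully open they stand 13 mm farther back than shut.
Start: joints at [-0.07, 0.521, -0.036, 1.599, 0.021, 1.021, -0.113], TCP at [0.625, -0, 0.231] pointing down, gripper open.
Joint ranges: [-2.91, 2.91], [-0.3, 2.13], [-1.5, 1.42], [0.17, 2.43], [-1.26, 4.41], [0.16, 1.93], [-2.52, 2.52]. Speed limits (rad/s): [1.89, 1.89, 2.39, 2.39, 3.01, 3.01, 3.01].

INTERFACE

Orientations are given as a unit quaternion [x, y, z, w].
In Python, from bench import * gives the robot as it stands. The module is installed in compiled form; this text tells all that it offers.
- The arm moves only by the tool drive_tool, never from a script. Its argument "rows" is a list of rows, each an object with "linear": the shift along the tool's x, y, z in cm, a list of three; "delta_rot": the turn, a rotation vector about the tool's x, y, z in rad, a list of three. A call has 1 to 10 rows; each row shifts and turns the commanded pose from where the row before left it, along the tool's axes as they then stand; what a row does not reach is not made up. A row lasts 1/10 s, in which the tool goes at most 50 mm and 8.59 degrees, less where a joint would pass 70% of its speed; a pose out of reach is approached as far as the arm can. A call is refused whole if a number of a shift passes 5 or a number of a turn 0.15, either way. A call with a gripper value outside its range is refused whole. "jaw" is the closure, from 0 (fully open) to 1 (shut), set as the call begins (left out, the last holds). The fingers move at their own pace and stop on an object; the grip force is fixed at half the most. Time passes only in rows, so rows that do not move let the fingers close. It gives the time, the measured TCP pose, the force, the opening and the grip force at its end, in the units of the state.
- observe(): the state, without advancing time (a new reading comes with each control period).
- camera(name): name is "scene" or "side" or "wrist"; returns (picture, depth): 400x640x3 uint8, blue, green, red; 400x640 float32, m along the optical axis (not along the pixel's ray), 0 where there is no reading.
- calibration(name): a dict with "camera_matrix" (3x3 intrinsics, pixels), "R" (3x3) and "t" (3): a world point X has camera coordinates R X + t; the wrist camera has in their place "tool_from_camera" (4x4, takes a point from camera to tool coordinates, whose origin is the TCP and whose axes are the flange's). Camera axes: x right, y down, z forward; pixel columns grow to the right and rows downward; lengths in m; the calibration is good to about 2 mm. The wrist camera is an equidistant fisheye: a pixel r from the principal point sees the ray r / f radians off the axis. A picture is of the moment at which its call begins: read the wrist's pose just before it. calibration takes no time and is no camera call.
- job_done(): hands the job in; it is judged then, once.
The state is a dict: "time": time; "q": joint angles; "joint_vel": joint speeds; "joint_efforts": joint torques, N m; "position": TCP position; "tcp_rot": TCP orientation; "wrist_force": force on the tool from outside, world axes, zero at the start; "moment": the same for the moment, N m; "opening": opening from 0.0 (shut) to 1.0 (fully open); "grasp_force": force on a finger pad.
Only numpy, scipy, OpenCV 4.12 (cv2) and the standard library are available. Lean on these libraries where they do the work, as an engineer would, in place of code of your own. Each camera call takes 0.05 s, during which the arm holds its last target. There are 200 camera calls.

## Working session

There is one attempt and no reset: what is moved stays moved. The work goes in short steps, Python scripts to look and compute and a tool call to move; the robot and the scene stay as the last step left them, time stands still between calls to the robot, and variables do not carry over. Pictures are saved under pics/ and viewed, at most 10 in all, crops included, and the job is handed in when it is done.

Besides the shell and the picture viewer there is one more tool, called after "Emit:" by a JSON object that holds its "fn" and its "kwargs". drive_tool: Moves the arm, as the interface text tells. Its arguments: {"type":"object","properties":{"rows":{"type":"array"},"jaw":{"type":"number"}},"required":["rows"]}

```bash
mkdir -p pics; cat > h.py <<'E'
from bench import *
import numpy as np, cv2
from scipy.spatial.transform import Rotation as Ro
def ray(name,u,v):
    c=calibration(name);K=np.array(c["camera_matrix"])
    d=np.linalg.solve(K,np.array([u,v,1.]));R=np.array(c["R"]);t=np.array(c["t"])
    return -R.T@t, R.T@d
def onplane(name,u,v,z):
    o,d=ray(name,u,v); return o+d*(z-o[2])/d[2]
def cloud(name,D):
    c=calibration(name);K=np.array(c["camera_matrix"]);R=np.array(c["R"]);t=np.array(c["t"])
    v,u=np.mgrid[:400,:640]
    P=np.stack([(u-K[0,2])/K[0,0]*D,(v-K[1,2])/K[1,1]*D,D],-1)
    return (P-t)@R
E
python3 - <<'E'
from h import *
for n in("scene","side"):
    I,D=camera(n);cv2.imwrite(f"pics/{n}0.png",I);np.save(n+"0.npy",D)
    c=calibration(n);print(n,-np.array(c["R"]).T@np.array(c["t"]),np.round(c["camera_matrix"],1).tolist())
s=observe();print(s)
print(calibration("wrist"))
E
```

```text
scene [1.47627905 0.42631341 0.80289943] [[451.6, 0.0, 321.9], [0.0, 451.6, 194.4], [0.0, 0.0, 1.0]]
side [0.11607647 0.92904393 1.05800531] [[489.4, 0.0, 326.4], [0.0, 489.4, 196.9], [0.0, 0.0, 1.0]]
{'time': 0.1, 'q': array([-0.07018789,  0.52193591, -0.03631145,  1.5999245 ,  0.02121278,
        1.02111761, -0.11281455]), 'joint_vel': array([ 0.00018179, -0.00192405,  0.0005201 , -0.00120941,  0.0009493 ,
        0.00100441, -0.00019113]), 'joint_efforts': array([ 6.00351588e-03, -9.28489351e+01,  1.98515877e+00, -3.70530617e+01,
        1.82421418e-02,  5.33716375e-03, -2.83208755e-05]), 'position': array([ 6.24706788e-01, -5.38650468e-05,  2.30804491e-01]), 'tcp_rot': array([ 7.07122707e-01,  7.07090678e-01, -3.83588060e-04, -3.20810038e-04]), 'wrist_force': array([ 0.39383001, -0.48801447, -0.35074079]), 'moment': array([ 0.00911282, -0.02883024, -0.01500288]), 'grasp_force': 0.0, 'opening': 1.0003386384119382}
{'camera_matrix': array([[309.70691629,   0.        , 320.57435636],
       [  0.        , 309.70691629, 199.30493962],
       [  0.        ,   0.        ,   1.        ]]), 'tool_from_camera': array([[-3.71818396e-04, -9.49646601e-01, -3.13322828e-01,
         7.89234908e-02],
       [ 9.99999815e-01, -2.02223784e-04, -5.73776251e-04,
         1.61176318e-03],
       [ 4.81523338e-04, -3.13322984e-01,  9.49646501e-01,
        -1.42689981e-01],
       [ 0.00000000e+00,  0.00000000e+00,  0.00000000e+00,
         1.00000000e+00]])}
```

View pics/scene0.png

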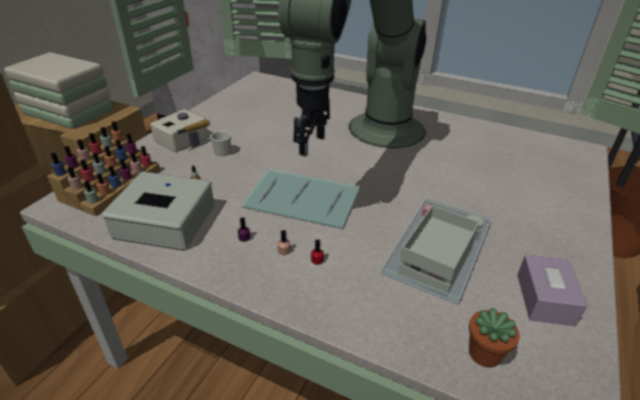

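View pics/side0.png

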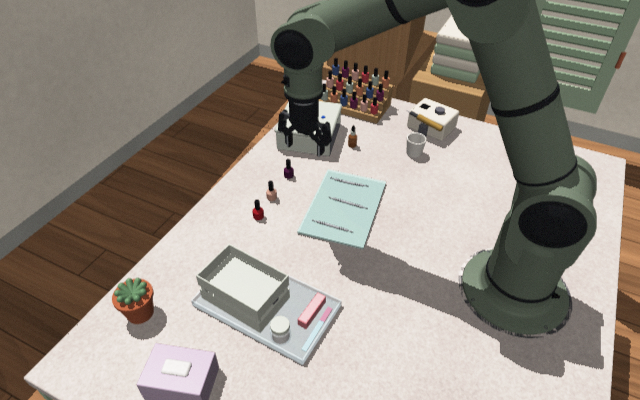

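The scene view shows the plate at about (302,197) with three dark pushers on it, and the tiers in the tray at about (440,248). The side view shows the plate at (343,208), with pushers at (349,182), (347,203) and (332,226), and the tiers at (243,287).

```bash
python3 - <<'E'
from h import *
for n in("scene","side"):
    I=cv2.imread(f"pics/{n}0.png").astype(int);D=np.load(n+"0.npy");P=cloud(n,D)
    b,g,r=I[...,0],I[...,1],I[...,2]
    m=((g-r>18)&(np.abs(P[...,2]-.012)<.02)&(P[...,0]>.4)).astype(np.uint8)
    k,l,st,ce=cv2.connectedComponentsWithStats(m);j=1+np.argmax(st[1:,4]);print(n,st[j],"z",np.median(P[...,2][l==j]))
    c=max(cv2.findContours((l==j).astype(np.uint8),0,2)[0],key=cv2.contourArea)
    W=np.array([onplane(n,*p[0],.012)[:2] for p in c],np.float32)
    rect=cv2.minAreaRect(W);print("plate",rect)
    h=cv2.convexHull(c);M=np.zeros((400,640),np.uint8);cv2.fillPoly(M,[h],1);M=cv2.erode(M,np.ones((7,7)))
    gm=np.median(g[l==j]);d=((M>0)&(g<gm-25)).astype(np.uint8)
    k,l2,st2,_=cv2.connectedComponentsWithStats(d)
    for q in range(1,k):
        if st2[q,4]<15: continue
        v,u=np.nonzero(l2==q);w=np.array([onplane(n,a,b_,.016)[:2] for a,b_ in zip(u,v)])
        mu=w.mean(0);U,S,V=np.linalg.svd(w-mu,full_matrices=False);t=(w-mu)@V[0]
        mid=mu+V[0]*(t.max()+t.min())/2
        print("pusher",st2[q],mu.round(4),mid.round(4),"len",np.ptp(t).round(3),"ang",np.degrees(np.arctan2(V[0,1],V[0,0])).round(1))
    # tiers: points at rim z~.096
    for zr in((.06,.09),(.03,.12)):
      pass
    reg=(P[...,1]>.12)&(P[...,1]<.6)&(P[...,0]>.4)&(P[...,0]<1.05)&(D>0)
    hz=P[...,2][reg];print(np.histogram(hz,bins=np.arange(0,.12,.005)))
    T=P[reg&(P[...,2]>.045)&(P[...,2]<.11)]
    print(T.min(0),T.max(0),cv2.minAreaRect(T[:,:2].astype(np.float32)))
    F=P[reg&(P[...,2]>.05)&(P[...,2]<.072)];print("floor?",np.median(F,0),cv2.minAreaRect(F[:,:2].astype(np.float32)))
E
```

```text
scene [ 244  171  114   56 3519] z 0.013064704216849141
plate ((0.5361104607582092, -0.07439680397510529), (0.19480378925800323, 0.29268938302993774), 8.602858543395996)
pusher [260 180  16  22  61] [ 0.5636 -0.1737] [ 0.5617 -0.174 ] len 0.112 ang 7.8
pusher [293 182  16  21  59] [ 0.5249 -0.0861] [ 0.524  -0.0862] len 0.109 ang 3.8
pusher [328 192  14  21  57] [0.5225 0.0246] [0.5224 0.0246] len 0.104 ang 4.8
(array([18836,   690,   347,   443,   625,   318,   254,   225,   278,
         150,   141,   337,  1995,   547,   941,   584,   697,   295,
         478,   636,   226,     0,     0]), array([0.   , 0.005, 0.01 , 0.015, 0.02 , 0.025, 0.03 , 0.035, 0.04 ,
       0.045, 0.05 , 0.055, 0.06 , 0.065, 0.07 , 0.075, 0.08 , 0.085,
       0.09 , 0.095, 0.1  , 0.105, 0.11 , 0.115]))
[0.45893597 0.27111688 0.04506386] [0.87829942 0.59998748 0.10495421] ((0.6594862937927246, 0.42968010902404785), (0.37068337202072144, 0.3411811292171478), 63.800018310546875)
floor? [0.61929128 0.37533665 0.06257483] ((0.6594130992889404, 0.43159791827201843), (0.368951678276062, 0.3361140787601471), 62.95
[... 432 characters left out ...]

(array([13225,  1484,   415,   384,   464,   413,   309,   208,   236,
          90,    82,   705,  1956,   765,   967,   586,   475,   300,
         412,   490,   149,     3,     0]), array([0.   , 0.005, 0.01 , 0.015, 0.02 , 0.025, 0.03 , 0.035, 0.04 ,
       0.045, 0.05 , 0.055, 0.06 , 0.065, 0.07 , 0.075, 0.08 , 0.085,
       0.09 , 0.095, 0.1  , 0.105, 0.11 , 0.115]))
[0.45693303 0.2704645  0.04501305] [0.87769069 0.59997352 0.10605933] ((0.6585339307785034, 0.42846423387527466), (0.36810848116874695, 0.3472302258014679), 64.73027038574219)
floor? [0.61110915 0.36717572 0.06253533] ((0.6346328258514404, 0.44078654050827026), (0.36596494913101196, 0.2934817969799042), 64.73027038574219)
```

Emit:
{"fn": "drive_tool", "kwargs": {"rows": [{"linear": [0.3, -2, 2.6], "delta_rot": [0, 0, -0.095]}, {"linear": [0.5, -2, 2.6], "delta_rot": [0, 0, 0]}, {"linear": [0.5, -2, 2.6], "delta_rot": [0, 0, 0]}, {"linear": [0.5, -2, 2.6], "delta_rot": [0, 0, 0]}, {"linear": [0.5, -2, 2.6], "delta_rot": [0, 0, 0]}, {"linear": [0, 0, 0], "delta_rot": [0, 0, 0]}, {"linear": [0, 0, 0], "delta_rot": [0, 0, 0]}, {"linear": [0, 0, 0], "delta_rot": [0, 0, 0]}], "jaw": 1}}

```text
time: 0.9
position: [0.5245, 0.0152, 0.102]
tcp_rot: [0.673, 0.74, 0.0, 0.0]
wrist_force: [0.2, 0.3, -0.3]
opening: 0.002
grasp_force: 0.0
```

```bash
cat >> h.py <<'E'
def wpose():
    s=observe();T=np.eye(4);T[:3,:3]=Ro.from_quat(s["tcp_rot"]).as_matrix();T[:3,3]=s["position"];return T
def wray(T,u,v):
    c=calibration("wrist");K=np.array(c["camera_matrix"]);d=np.array([u-K[0,2],v-K[1,2]])/K[0,0];r=np.hypot(*d)+1e-12
    x=np.r_[d/r*np.sin(r),np.cos(r)];C=T@np.array(c["tool_from_camera"]);return C[:3,3],C[:3,:3]@x
def wplane(T,u,v,z):
    o,d=wray(T,u,v);return o+d*(z-o[2])/d[2]
E
python3 - <<'E'
from h import *
T=wpose();I,D=camera("wrist");cv2.imwrite("pics/w1.png",I);np.save("w1T.npy",T);print(T.round(4))
for n,(u0,u1,v0,v1) in dict(side=(190,295,240,335)).items():
    D=np.load(n+"0.npy");P=cloud(n,D)[v0:v1,u0:u1].reshape(-1,3)
    R_=P[(P[:,2]>.088)];F=P[(P[:,2]>.056)&(P[:,2]<.066)]
    print(np.histogram(P[:,2],bins=np.arange(0,.11,.005)))
    print(cv2.minAreaRect(R_[:,:2].astype(np.float32)),R_[:,2].max());print(np.median(F,0),cv2.minAreaRect(F[:,:2].astype(np.float32)))
E
```

```text
[[-9.460e-02  9.955e-01  1.400e-03  5.245e-01]
 [ 9.955e-01  9.460e-02  1.000e-04  1.520e-02]
 [-1.000e-04  1.400e-03 -1.000e+00  1.020e-01]
 [ 0.000e+00  0.000e+00  0.000e+00  1.000e+00]]
(array([2664,  551,  190,  176,  227,  113,  105,  129,  175,   32,   28,
        646, 1909,  282,  193,  228,  215,  230,  252,  270,    9]), array([0.   , 0.005, 0.01 , 0.015, 0.02 , 0.025, 0.03 , 0.035, 0.04 ,
       0.045, 0.05 , 0.055, 0.06 , 0.065, 0.07 , 0.075, 0.08 , 0.085,
       0.09 , 0.095, 0.1  , 0.105]))
((0.3751426339149475, 0.5588640570640564), (0.21047024428844452, 0.878803551197052), 48.45425796508789) 1.0580053054331888
[0.61161871 0.34399269 0.06147698] ((0.5829370617866516, 0.34875407814979553), (0.12602056562900543, 0.26295921206474304), 82.72620391845703)
```

View pics/w1.png

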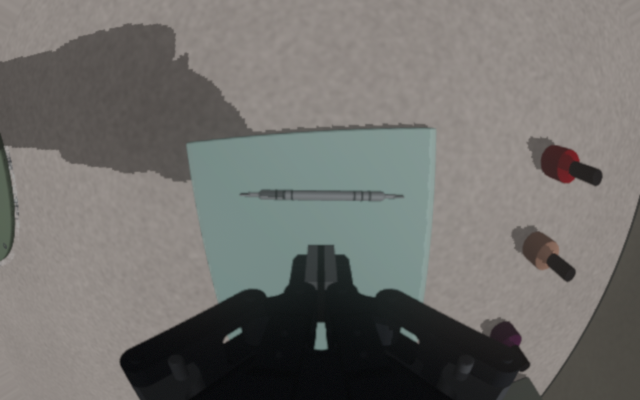

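The wrist view shows pusher P3 from (240,194) to (403,196), with the shut fingertips at about (321,250).

```bash
python3 - <<'E'
from h import *
T=np.load("w1T.npy")
a,b=wplane(T,240,194,.016),wplane(T,403,196,.016);print(a,b,np.linalg.norm(a-b),(a+b)/2,np.degrees(np.arctan2(*(b-a)[1::-1])))
m=np.linalg.inv(T)@np.r_[(a+b)/2,1];print("mid in tool",m)
e=[wplane(T,*p,.012)[:2].round(3) for p in((188,144),(434,128))];print(e)
E
```

```text
[0.46180157 0.0171075  0.016     ] [0.5905169  0.02758805 0.016     ] 0.12914130935625037 [0.52615923 0.02234778 0.016     ] 4.655000119542833
mid in tool [0.0069403  0.00217542 0.085959   1.        ]
[array([0.416, 0.054]), array([0.608, 0.084])]
```

Emit:
{"fn": "drive_tool", "kwargs": {"rows": [{"linear": [0, 0.2, 4], "delta_rot": [0, 0, 0]}, {"linear": [0, 0, 3], "delta_rot": [0, 0, 0]}, {"linear": [0, 0, 0.8], "delta_rot": [0, 0, 0]}, {"linear": [0, 0, 0], "delta_rot": [0, 0, 0]}, {"linear": [0, 0, 0], "delta_rot": [0, 0, 0]}]}}

```text
time: 1.45
position: [0.5263, 0.0155, 0.0246]
tcp_rot: [0.673, 0.74, 0.001, 0.0]
wrist_force: [-0.4, 0.6, -0.1]
opening: 0.001
grasp_force: 0.0
```

Emit:
{"fn": "drive_tool", "kwargs": {"rows": [{"linear": [0, 0, 0.1], "delta_rot": [0, 0, 0]}, {"linear": [0, 0, 0.1], "delta_rot": [0, 0, 0]}, {"linear": [0, 0, 0.1], "delta_rot": [0, 0, 0]}, {"linear": [0, 0, 0], "delta_rot": [0, 0, 0]}]}}

```text
time: 1.85
position: [0.5255, 0.0155, 0.0205]
tcp_rot: [0.673, 0.74, 0.0, 0.0]
wrist_force: [-0.3, -0.4, -0.4]
opening: 0.004
grasp_force: 0.0
```

Emit:
{"fn": "drive_tool", "kwargs": {"rows": [{"linear": [0, 0, 0.03], "delta_rot": [0, 0, 0]}, {"linear": [0, 0, 0], "delta_rot": [0, 0, 0]}, {"linear": [0, 0, 0], "delta_rot": [0, 0, 0]}]}}

```text
time: 2.15
position: [0.5255, 0.0155, 0.02]
tcp_rot: [0.673, 0.74, 0.0, 0.0]
wrist_force: [-0.2, -0.1, 0.3]
opening: -0.0
grasp_force: 0.3
```

Emit:
{"fn": "drive_tool", "kwargs": {"rows": [{"linear": [0, 0, 0.03], "delta_rot": [0, 0, 0]}, {"linear": [0, 0, 0], "delta_rot": [0, 0, 0]}, {"linear": [0, 0, 0], "delta_rot": [0, 0, 0]}]}}

```text
time: 2.45
position: [0.5255, 0.0155, 0.0198]
tcp_rot: [0.673, 0.74, 0.0, 0.0]
wrist_force: [-0.0, -0.1, 4.0]
opening: 0.0
grasp_force: 2.0
```

Emit:
{"fn": "drive_tool", "kwargs": {"rows": [{"linear": [0.2, 0, 0], "delta_rot": [0, 0, 0]}, {"linear": [0.2, 0, 0], "delta_rot": [0, 0, 0]}]}}

```text
time: 2.65
position: [0.5252, 0.0195, 0.0199]
tcp_rot: [0.673, 0.74, 0.0, 0.0]
wrist_force: [-0.4, -0.4, 6.2]
opening: 0.004
grasp_force: 3.3
```

Emit:
{"fn": "drive_tool", "kwargs": {"rows": [{"linear": [0.15, 0, -0.005], "delta_rot": [0, 0, 0]}, {"linear": [0.15, 0, 0], "delta_rot": [0, 0, 0]}]}}

```text
time: 2.85
position: [0.5249, 0.0226, 0.0199]
tcp_rot: [0.673, 0.74, 0.0, 0.0]
wrist_force: [-0.7, -1.0, 5.4]
opening: 0.001
grasp_force: 2.8
```

Emit:
{"fn": "drive_tool", "kwargs": {"rows": [{"linear": [0.2, 0, 0], "delta_rot": [0, 0, 0]}, {"linear": [0.2, 0, 0], "delta_rot": [0, 0, 0]}]}}

```text
time: 3.05
position: [0.5246, 0.0266, 0.0199]
tcp_rot: [0.673, 0.74, 0.0, 0.0]
wrist_force: [-0.4, -0.6, 5.2]
opening: -0.002
grasp_force: 2.7
```

Emit:
{"fn": "drive_tool", "kwargs": {"rows": [{"linear": [0.2, 0, 0], "delta_rot": [0, 0, 0]}, {"linear": [0.2, 0, 0], "delta_rot": [0, 0, 0]}]}}

```text
time: 3.25
position: [0.5243, 0.0306, 0.0199]
tcp_rot: [0.673, 0.74, 0.0, 0.0]
wrist_force: [-0.4, -0.6, 5.1]
opening: 0.002
grasp_force: 2.6
```

Emit:
{"fn": "drive_tool", "kwargs": {"rows": [{"linear": [0.2, 0, 0], "delta_rot": [0, 0, 0]}, {"linear": [0.2, 0, 0], "delta_rot": [0, 0, 0]}, {"linear": [0.2, 0, 0], "delta_rot": [0, 0, 0]}, {"linear": [0.2, 0, 0], "delta_rot": [0, 0, 0]}]}}

```text
time: 3.65
position: [0.5235, 0.0386, 0.0199]
tcp_rot: [0.673, 0.74, 0.0, 0.0]
wrist_force: [1.9, -1.0, 4.9]
opening: 0.001
grasp_force: 2.5
```

Emit:
{"fn": "drive_tool", "kwargs": {"rows": [{"linear": [0.2, 0, 0], "delta_rot": [0, 0, 0]}, {"linear": [0.2, 0, 0], "delta_rot": [0, 0, 0]}, {"linear": [0.2, 0, 0], "delta_rot": [0, 0, 0]}, {"linear": [0.2, 0, 0], "delta_rot": [0, 0, 0]}, {"linear": [0.2, 0, 0], "delta_rot": [0, 0, 0]}, {"linear": [0, 0, 0], "delta_rot": [0, 0, 0]}]}}

```text
time: 4.25
position: [0.5226, 0.0488, 0.0199]
tcp_rot: [0.673, 0.74, 0.0, 0.0]
wrist_force: [2.8, 1.4, 4.7]
opening: 0.002
grasp_force: 2.3
```

Emit:
{"fn": "drive_tool", "kwargs": {"rows": [{"linear": [0, 0, -1], "delta_rot": [0, 0, 0]}, {"linear": [0, 0, -4], "delta_rot": [0, 0, 0]}, {"linear": [-4.5, -0.4, -3], "delta_rot": [0, 0, 0]}, {"linear": [-4.5, -0.4, 0], "delta_rot": [0, 0, 0]}, {"linear": [-5, -0.4, 0], "delta_rot": [0, 0, 0]}, {"linear": [-0.2, 0, 0], "delta_rot": [0, 0, 0]}, {"linear": [0, 0, 0], "delta_rot": [0, 0, 0]}, {"linear": [0, 0, 0], "delta_rot": [0, 0, 0]}]}}

```text
time: 5.05
position: [0.5236, -0.0894, 0.0975]
tcp_rot: [0.672, 0.74, 0.0, -0.0]
wrist_force: [0.4, 0.2, 0.3]
opening: -0.001
grasp_force: 0.0
```

```bash
cat >> h.py <<'E'
def pushers(T,I):
    b,g,r=[I[...,i].astype(int) for i in range(3)]
    m=((g-r>18)).astype(np.uint8)
    l=cv2.connectedComponentsWithStats(m);j=1+np.argmax(l[2][1:,4]);c=max(cv2.findContours((l[1]==j).astype(np.uint8),0,2)[0],key=cv2.contourArea)
    M=np.zeros((400,640),np.uint8);cv2.fillPoly(M,[cv2.convexHull(c)],1);M=cv2.erode(M,np.ones((5,5)))
    d=((M>0)&(m==0)).astype(np.uint8)
    k,L,st,_=cv2.connectedComponentsWithStats(d)
    for q in range(1,k):
        if st[q,4]<80: continue
        v,u=np.nonzero(L==q);w=np.array([wplane(T,a,b_,.016) for a,b_ in zip(u,v)])[:,:2];mu=w.mean(0);V=np.linalg.svd(w-mu,full_matrices=False)[2][0];V*=np.sign(V[0])
        t=(w-mu)@V;mid=mu+V*(t.max()+t.min())/2
        print("blob",st[q],"mid",mid.round(4),"len",np.ptp(t).round(3),"ang",np.arctan2(V[1],V[0]).round(3),"tool",(np.linalg.inv(T)@np.r_[mid,.016,1])[:2].round(4))
E
python3 - <<'E'
from h import *
T=wpose();I,D=camera("wrist");cv2.imwrite("pics/w2.png",I);print(T[:3,3]);pushers(T,I)
pushers(np.load("w1T.npy"),cv2.imread("pics/w1.png"))
E
```

```text
[ 0.52360126 -0.08943069  0.09752783]
blob [ 246   28  182   18 2008] mid [0.5248 0.0393] len 0.132 ang 0.08 tool [0.1279 0.0135]Traceback (most recent call last):
  File "<stdin>", line 2, in <module>
  File "h.py", line 31, in pushers
    v,u=np.nonzero(L==q);w=np.array([wplane(T,a,b_,.016) for a,b_ in zip(u,v)])[:,:2];mu=w.mean(0);V=np.linalg.svd(w-mu,full_matrices=False)[2][0];V*=np.sign(V[0])
                                     ~~~~~~^^^^^^^^^^^^^
  File "h.py", line 21, in wplane
    o,d=wray(T,u,v);return o+d*(z-o[2])/d[2]
        ~~~~^^^^^^^
  File "h.py", line 18, in wray
    c=calibration("wrist");K=np.array(c["camera_matrix"]);d=np.array([u-K[0,2],v-K[1,2]])/K[0,0];r=np.hypot(*d)+1e-12
ValueError: time passes only in moves, steps and waits
```

View pics/w2.png

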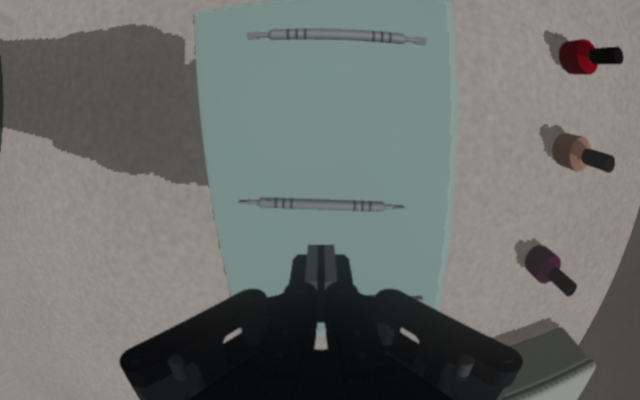

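The wrist view shows P3, now rolled, at (247..426, 38). P2 runs from (239,201) to (404,207), and a P1 tip is just visible at (418,297).

```bash
sed -i 's/calibration("wrist")/CW/; /^import numpy/a CW=calibration("wrist")' h.py; python3 - <<'E'
from h import *
T=wpose()
a,b=wplane(T,239,201,.016),wplane(T,404,207,.016);print(a,b,np.linalg.norm(a-b),(a+b)/2)
print("mid in tool",np.linalg.inv(T)@np.r_[(a+b)/2,1])
E
```

```text
[ 0.46116768 -0.09165974  0.016     ] [ 0.59054319 -0.08413505  0.016     ] 0.12959415459709997 [ 0.52585544 -0.08789739  0.016     ]
mid in tool [9.39407106e-04 2.28514388e-03 8.14679483e-02 1.00000000e+00]
```

Emit:
{"fn": "drive_tool", "kwargs": {"rows": [{"linear": [-0.6, 0.2, 4], "delta_rot": [0, 0, 0.03]}, {"linear": [0, 0, 2.5], "delta_rot": [0, 0, 0]}, {"linear": [0, 0, 0.6], "delta_rot": [0, 0, 0]}, {"linear": [0, 0, 0.2], "delta_rot": [0, 0, 0]}, {"linear": [0, 0, 0], "delta_rot": [0, 0, 0]}, {"linear": [0, 0, 0], "delta_rot": [0, 0, 0]}, {"linear": [0, 0, 0], "delta_rot": [0, 0, 0]}]}}

```text
time: 5.8
position: [0.5269, -0.0962, 0.0254]
tcp_rot: [0.684, 0.73, 0.0, 0.001]
wrist_force: [0.7, -0.0, 0.5]
opening: 0.0
grasp_force: 0.0
```

Emit:
{"fn": "drive_tool", "kwargs": {"rows": [{"linear": [0, 0, 0.1], "delta_rot": [0, 0, 0]}, {"linear": [0, 0, 0.1], "delta_rot": [0, 0, 0]}, {"linear": [0, 0, 0.1], "delta_rot": [0, 0, 0]}, {"linear": [0, 0, 0.1], "delta_rot": [0, 0, 0]}, {"linear": [0, 0, 0], "delta_rot": [0, 0, 0]}, {"linear": [0, 0, 0], "delta_rot": [0, 0, 0]}]}}

```text
time: 6.4
position: [0.5263, -0.0963, 0.0203]
tcp_rot: [0.684, 0.73, -0.0, -0.0]
wrist_force: [0.4, -0.4, -0.8]
opening: 0.004
grasp_force: 0.0
```

Emit:
{"fn": "drive_tool", "kwargs": {"rows": [{"linear": [0.15, 0, 0.03], "delta_rot": [0, 0, 0]}, {"linear": [0, 0, 0], "delta_rot": [0, 0, 0]}, {"linear": [0, 0, 0], "delta_rot": [0, 0, 0]}]}}

```text
time: 6.7
position: [0.5263, -0.0947, 0.0201]
tcp_rot: [0.684, 0.73, 0.0, -0.0]
wrist_force: [0.5, 0.2, 1.2]
opening: -0.001
grasp_force: 0.0
```

Emit:
{"fn": "drive_tool", "kwargs": {"rows": [{"linear": [0, 0, 0.02], "delta_rot": [0, 0, 0]}, {"linear": [0, 0, 0], "delta_rot": [0, 0, 0]}]}}

```text
time: 6.9
position: [0.5263, -0.0948, 0.02]
tcp_rot: [0.684, 0.73, 0.0, 0.0]
wrist_force: [-0.6, 0.4, 2.2]
opening: 0.001
grasp_force: 1.0
```

Emit:
{"fn": "drive_tool", "kwargs": {"rows": [{"linear": [0.15, 0, 0.01], "delta_rot": [0, 0, 0]}, {"linear": [0.15, 0, 0], "delta_rot": [0, 0, 0]}]}}

```text
time: 7.1
position: [0.5261, -0.0918, 0.0199]
tcp_rot: [0.684, 0.73, 0.0, 0.0]
wrist_force: [-0.9, -0.5, 4.8]
opening: -0.001
grasp_force: 2.3
```

Emit:
{"fn": "drive_tool", "kwargs": {"rows": [{"linear": [0.15, 0, 0], "delta_rot": [0, 0, 0]}, {"linear": [0.15, 0, 0], "delta_rot": [0, 0, 0]}]}}

```text
time: 7.3
position: [0.5259, -0.0886, 0.0199]
tcp_rot: [0.684, 0.73, 0.0, 0.0]
wrist_force: [-0.4, 1.0, 5.5]
opening: 0.002
grasp_force: 2.7
```

Emit:
{"fn": "drive_tool", "kwargs": {"rows": [{"linear": [0.15, 0, 0], "delta_rot": [0, 0, 0]}, {"linear": [0.15, 0, 0], "delta_rot": [0, 0, 0]}]}}

```text
time: 7.5
position: [0.5258, -0.0856, 0.0199]
tcp_rot: [0.684, 0.73, 0.0, 0.0]
wrist_force: [0.1, -1.2, 4.4]
opening: 0.002
grasp_force: 2.7
```

Emit:
{"fn": "drive_tool", "kwargs": {"rows": [{"linear": [0.15, 0, 0], "delta_rot": [0, 0, 0]}, {"linear": [0.15, 0, 0], "delta_rot": [0, 0, 0]}]}}

```text
time: 7.7
position: [0.5256, -0.0826, 0.0199]
tcp_rot: [0.684, 0.73, 0.0, 0.0]
wrist_force: [-0.7, -0.3, 5.5]
opening: 0.003
grasp_force: 2.6
```

Emit:
{"fn": "drive_tool", "kwargs": {"rows": [{"linear": [0.2, 0, 0], "delta_rot": [0, 0, 0]}, {"linear": [0.2, 0, 0], "delta_rot": [0, 0, 0]}, {"linear": [0.2, 0, 0], "delta_rot": [0, 0, 0]}]}}

```text
time: 8.0
position: [0.5252, -0.0766, 0.0199]
tcp_rot: [0.684, 0.73, 0.0, 0.0]
wrist_force: [-0.1, -0.9, 6.3]
opening: 0.001
grasp_force: 2.6
```

Emit:
{"fn": "drive_tool", "kwargs": {"rows": [{"linear": [0.2, 0, 0], "delta_rot": [0, 0, 0]}, {"linear": [0.2, 0, 0], "delta_rot": [0, 0, 0]}, {"linear": [0.2, 0, 0], "delta_rot": [0, 0, 0]}, {"linear": [0.2, 0, 0], "delta_rot": [0, 0, 0]}]}}

```text
time: 8.4
position: [0.5247, -0.0686, 0.0199]
tcp_rot: [0.684, 0.73, 0.0, 0.0]
wrist_force: [-0.2, -0.3, 4.5]
opening: 0.001
grasp_force: 2.5
```

Emit:
{"fn": "drive_tool", "kwargs": {"rows": [{"linear": [0.2, 0, 0], "delta_rot": [0, 0, 0]}, {"linear": [0.2, 0, 0], "delta_rot": [0, 0, 0]}, {"linear": [0.2, 0, 0], "delta_rot": [0, 0, 0]}, {"linear": [0.1, 0, 0], "delta_rot": [0, 0, 0]}, {"linear": [0, 0, 0], "delta_rot": [0, 0, 0]}]}}

```text
time: 8.9
position: [0.5243, -0.0615, 0.0198]
tcp_rot: [0.684, 0.73, 0.0, 0.0]
wrist_force: [0.2, 0.1, 4.9]
opening: 0.0
grasp_force: 2.1
```

Emit:
{"fn": "drive_tool", "kwargs": {"rows": [{"linear": [0, 0, -1], "delta_rot": [0, 0, 0]}, {"linear": [0, 0, -4], "delta_rot": [0, 0, 0]}, {"linear": [-4, 1, -3], "delta_rot": [0, 0, 0]}, {"linear": [-4, 1, 0], "delta_rot": [0, 0, 0]}, {"linear": [-4, 1, 0], "delta_rot": [0, 0, 0]}, {"linear": [-0.2, 0, 0], "delta_rot": [0, 0, -0.07]}, {"linear": [0, 0, 0], "delta_rot": [0, 0, 0]}, {"linear": [0, 0, 0], "delta_rot": [0, 0, 0]}]}}

```text
time: 9.7
position: [0.5615, -0.1801, 0.0994]
tcp_rot: [0.658, 0.753, 0.0, -0.0]
wrist_force: [0.0, 0.1, -0.2]
opening: 0.0
grasp_force: 0.0
```

```bash
python3 - <<'E'
from h import *
T=wpose();I,D=camera("wrist");cv2.imwrite("pics/w3.png",I);print(T.round(4));pushers(T,I)
E
```

```text
[[-1.332e-01  9.911e-01 -3.000e-04  5.615e-01]
 [ 9.911e-01  1.332e-01  6.000e-04 -1.801e-01]
 [ 7.000e-04 -2.000e-04 -1.000e+00  9.940e-02]
 [ 0.000e+00  0.000e+00  0.000e+00  1.000e+00]]
blob [ 202   48  178   20 1956] mid [ 0.5245 -0.0714] len 0.131 ang 0.06 tool [ 0.1127 -0.0221]
blob [ 237  193  168   15 1735] mid [ 0.5622 -0.1766] len 0.132 ang 0.139 tool [0.0034 0.0012]
blob [307 244  28   4 102] mid [ 0.5673 -0.215 ] len 0.022 ang 0.156 tool [-0.0354  0.0012]
```

View pics/w3.png

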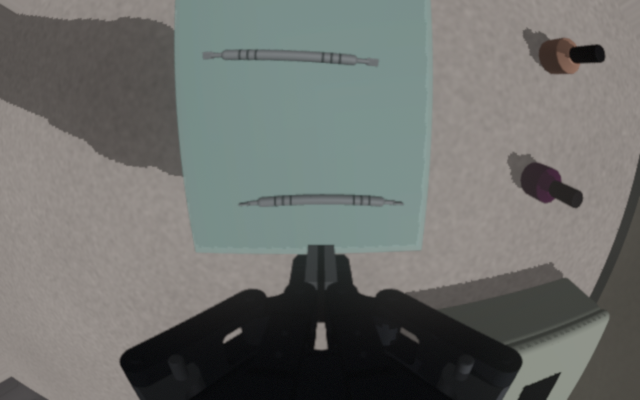

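The wrist view shows P1 from (240,203) to (403,203), visibly bowed towards the far side at (321,196). P2, at (203..378, 57), is straight.

Emit:
{"fn": "drive_tool", "kwargs": {"rows": [{"linear": [-0.4, 0.1, 4], "delta_rot": [0, 0, 0]}, {"linear": [0, 0, 2.5], "delta_rot": [0, 0, 0]}, {"linear": [0, 0, 0.6], "delta_rot": [0, 0, 0]}, {"linear": [0, 0, 0.4], "delta_rot": [0, 0, 0]}, {"linear": [0, 0, 0], "delta_rot": [0, 0, 0]}, {"linear": [0, 0, 0], "delta_rot": [0, 0, 0]}, {"linear": [0, 0, 0], "delta_rot": [0, 0, 0]}]}}

```text
time: 10.45
position: [0.5638, -0.1848, 0.0253]
tcp_rot: [0.658, 0.753, 0.0, 0.001]
wrist_force: [-0.5, 0.9, -0.5]
opening: 0.001
grasp_force: 0.0
```

Emit:
{"fn": "drive_tool", "kwargs": {"rows": [{"linear": [0, 0, 0.1], "delta_rot": [0, 0, 0]}, {"linear": [0, 0, 0.1], "delta_rot": [0, 0, 0]}, {"linear": [0, 0, 0.1], "delta_rot": [0, 0, 0]}, {"linear": [0, 0, 0], "delta_rot": [0, 0, 0]}, {"linear": [0, 0, 0], "delta_rot": [0, 0, 0]}]}}

```text
time: 10.95
position: [0.5632, -0.1847, 0.0212]
tcp_rot: [0.658, 0.753, -0.0, -0.0]
wrist_force: [0.5, -0.9, -0.3]
opening: 0.001
grasp_force: 0.0
```

Emit:
{"fn": "drive_tool", "kwargs": {"rows": [{"linear": [0.1, 0, 0.08], "delta_rot": [0, 0, 0]}, {"linear": [0, 0, 0.03], "delta_rot": [0, 0, 0]}, {"linear": [0, 0, 0], "delta_rot": [0, 0, 0]}]}}

```text
time: 11.25
position: [0.5631, -0.1836, 0.0201]
tcp_rot: [0.658, 0.753, -0.0, -0.0]
wrist_force: [-0.9, -0.0, -0.1]
opening: -0.001
grasp_force: 0.0
```

Emit:
{"fn": "drive_tool", "kwargs": {"rows": [{"linear": [0, 0, 0.03], "delta_rot": [0, 0, 0]}, {"linear": [0, 0, 0], "delta_rot": [0, 0, 0]}]}}

```text
time: 11.45
position: [0.5631, -0.1837, 0.0198]
tcp_rot: [0.658, 0.753, -0.0, -0.0]
wrist_force: [-0.4, -0.3, -0.1]
opening: -0.001
grasp_force: 0.0
```

Emit:
{"fn": "drive_tool", "kwargs": {"rows": [{"linear": [0.1, 0, -0.01], "delta_rot": [0, 0, 0]}, {"linear": [0, 0, 0.03], "delta_rot": [0, 0, 0]}, {"linear": [0, 0, 0], "delta_rot": [0, 0, 0]}]}}

```text
time: 11.75
position: [0.563, -0.1827, 0.0197]
tcp_rot: [0.658, 0.753, -0.0, 0.0]
wrist_force: [-0.6, -0.3, 2.0]
opening: 0.005
grasp_force: 1.0
```

Contact. Rolling in small steps.

Emit:
{"fn": "drive_tool", "kwargs": {"rows": [{"linear": [0.15, 0, 0.01], "delta_rot": [0, 0, 0]}, {"linear": [0.15, 0, 0], "delta_rot": [0, 0, 0]}]}}

```text
time: 11.95
position: [0.5627, -0.1799, 0.0198]
tcp_rot: [0.658, 0.753, -0.0, 0.0]
wrist_force: [-1.3, -0.3, 6.6]
opening: -0.001
grasp_force: 3.4
```

Emit:
{"fn": "drive_tool", "kwargs": {"rows": [{"linear": [0.12, 0, 0], "delta_rot": [0, 0, 0]}, {"linear": [0.12, 0, 0], "delta_rot": [0, 0, 0]}]}}

```text
time: 12.15
position: [0.5623, -0.1774, 0.0198]
tcp_rot: [0.658, 0.753, -0.0, 0.0]
wrist_force: [-1.5, -1.1, 5.8]
opening: 0.0
grasp_force: 3.3
```

Emit:
{"fn": "drive_tool", "kwargs": {"rows": [{"linear": [0.12, 0, 0], "delta_rot": [0, 0, 0]}, {"linear": [0.12, 0, 0], "delta_rot": [0, 0, 0]}]}}

```text
time: 12.35
position: [0.562, -0.175, 0.0198]
tcp_rot: [0.658, 0.753, -0.0, 0.0]
wrist_force: [-1.6, -1.0, 6.7]
opening: -0.002
grasp_force: 3.2
```

Emit:
{"fn": "drive_tool", "kwargs": {"rows": [{"linear": [0.12, 0, 0], "delta_rot": [0, 0, 0]}, {"linear": [0.12, 0, 0], "delta_rot": [0, 0, 0]}]}}

```text
time: 12.55
position: [0.5617, -0.1726, 0.0198]
tcp_rot: [0.658, 0.753, -0.0, 0.0]
wrist_force: [-1.1, -1.2, 6.5]
opening: -0.001
grasp_force: 3.2
```

Emit:
{"fn": "drive_tool", "kwargs": {"rows": [{"linear": [0.12, 0, 0], "delta_rot": [0, 0, 0]}, {"linear": [0.12, 0, 0], "delta_rot": [0, 0, 0]}]}}

```text
time: 12.75
position: [0.5614, -0.1703, 0.0198]
tcp_rot: [0.658, 0.753, -0.0, 0.0]
wrist_force: [-1.4, -0.9, 5.7]
opening: 0.002
grasp_force: 3.2
```

Emit:
{"fn": "drive_tool", "kwargs": {"rows": [{"linear": [0.15, 0, -0.005], "delta_rot": [0, 0, 0]}, {"linear": [0.15, 0, 0], "delta_rot": [0, 0, 0]}]}}

```text
time: 12.95
position: [0.5609, -0.1673, 0.0198]
tcp_rot: [0.658, 0.753, -0.0, 0.0]
wrist_force: [-1.8, -1.1, 5.4]
opening: -0.003
grasp_force: 2.9
```

Emit:
{"fn": "drive_tool", "kwargs": {"rows": [{"linear": [0.15, 0, 0], "delta_rot": [0, 0, 0]}, {"linear": [0.15, 0, 0], "delta_rot": [0, 0, 0]}]}}

```text
time: 13.15
position: [0.5605, -0.1643, 0.0198]
tcp_rot: [0.658, 0.753, -0.0, 0.0]
wrist_force: [-2.4, -1.2, 5.4]
opening: -0.002
grasp_force: 3.0
```

Emit:
{"fn": "drive_tool", "kwargs": {"rows": [{"linear": [0.12, 0, 0], "delta_rot": [0, 0, 0]}, {"linear": [0.12, 0, 0], "delta_rot": [0, 0, 0]}]}}

```text
time: 13.35
position: [0.5602, -0.1619, 0.0198]
tcp_rot: [0.658, 0.753, -0.0, 0.0]
wrist_force: [-1.3, -0.2, 6.0]
opening: -0.0
grasp_force: 3.0
```

Emit:
{"fn": "drive_tool", "kwargs": {"rows": [{"linear": [0.12, 0, -0.01], "delta_rot": [0, 0, 0]}, {"linear": [0.1, 0, -0.005], "delta_rot": [0, 0, 0]}]}}

```text
time: 13.55
position: [0.56, -0.1596, 0.0199]
tcp_rot: [0.658, 0.753, 0.0, 0.0]
wrist_force: [-0.9, -0.8, 5.4]
opening: -0.005
grasp_force: 2.4
```

Emit:
{"fn": "drive_tool", "kwargs": {"rows": [{"linear": [0.1, 0, 0], "delta_rot": [0, 0, 0]}]}}

```text
time: 13.65
position: [0.5598, -0.1587, 0.0199]
tcp_rot: [0.658, 0.753, 0.0, 0.0]
wrist_force: [-0.6, -1.4, 6.4]
opening: -0.003
grasp_force: 3.2
```

Emit:
{"fn": "drive_tool", "kwargs": {"rows": [{"linear": [0.1, 0, 0], "delta_rot": [0, 0, 0]}]}}

```text
time: 13.75
position: [0.5597, -0.1579, 0.0199]
tcp_rot: [0.658, 0.753, -0.0, 0.0]
wrist_force: [-0.5, -2.0, 7.7]
opening: 0.005
grasp_force: 3.7
```

Emit:
{"fn": "drive_tool", "kwargs": {"rows": [{"linear": [0.1, 0, -0.035], "delta_rot": [0, 0, 0]}]}}

```text
time: 13.85
position: [0.5596, -0.157, 0.0202]
tcp_rot: [0.658, 0.753, -0.0, 0.0]
wrist_force: [-1.0, -1.5, 3.9]
opening: 0.0
grasp_force: 1.9
```

Emit:
{"fn": "drive_tool", "kwargs": {"rows": [{"linear": [0.1, 0, -0.025], "delta_rot": [0, 0, 0]}]}}

```text
time: 13.95
position: [0.5595, -0.1558, 0.0204]
tcp_rot: [0.658, 0.753, 0.0, 0.0]
wrist_force: [-0.2, -1.8, 4.5]
opening: 0.002
grasp_force: 2.2
```

Emit:
{"fn": "drive_tool", "kwargs": {"rows": [{"linear": [0.1, 0, -0.025], "delta_rot": [0, 0, 0]}]}}

```text
time: 14.05
position: [0.5593, -0.1548, 0.0206]
tcp_rot: [0.658, 0.753, 0.0, 0.0]
wrist_force: [-0.7, -0.7, 4.0]
opening: -0.002
grasp_force: 2.1
```

Emit:
{"fn": "drive_tool", "kwargs": {"rows": [{"linear": [0.1, 0, -0.025], "delta_rot": [0, 0, 0]}, {"linear": [0.1, 0, -0.025], "delta_rot": [0, 0, 0]}]}}

```text
time: 14.25
position: [0.559, -0.1526, 0.0211]
tcp_rot: [0.658, 0.753, 0.0, 0.0]
wrist_force: [0.6, -0.3, 3.1]
opening: 0.004
grasp_force: 1.6
```

Emit:
{"fn": "drive_tool", "kwargs": {"rows": [{"linear": [0.1, 0, -0.025], "delta_rot": [0, 0, 0]}, {"linear": [0.1, 0, -0.025], "delta_rot": [0, 0, 0]}]}}

```text
time: 14.45
position: [0.5587, -0.1505, 0.0215]
tcp_rot: [0.658, 0.753, 0.0, -0.0]
wrist_force: [0.3, -0.0, 2.3]
opening: -0.001
grasp_force: 0.6
```

Emit:
{"fn": "drive_tool", "kwargs": {"rows": [{"linear": [0, 0, -0.5], "delta_rot": [0, 0, 0]}, {"linear": [0, 0, -2.5], "delta_rot": [0, 0, 0]}, {"linear": [-1, 0, -4], "delta_rot": [0, 0, 0]}, {"linear": [-1.5, 0, -1], "delta_rot": [0, 0, 0]}, {"linear": [0, 0, 0], "delta_rot": [0, 0, 0]}, {"linear": [0, 0, 0], "delta_rot": [0, 0, 0]}, {"linear": [0, 0, 0], "delta_rot": [0, 0, 0]}], "jaw": 0.5}}

```text
time: 15.15
position: [0.5613, -0.1748, 0.1004]
tcp_rot: [0.658, 0.753, -0.0, -0.001]
wrist_force: [0.8, 0.3, -2.0]
opening: 0.502
grasp_force: 0.0
```

```bash
python3 - <<'E'
from h import *
T=wpose();print(observe()["q"].round(3));I,D=camera("wrist");cv2.imwrite("pics/w4.png",I);print(T[:3,3].round(4));pushers(T,I)
I,D=camera("side");cv2.imwrite("pics/s4.png",I)
I2,D2=camera("scene");cv2.imwrite("pics/c4.png",I2);
# tier rim corners / floor: connected floor component around pixel (243,280)
P=cloud("side",np.load("side0.npy"))
m=((abs(P[...,2]-.0605)<.006)).astype(np.uint8);m=cv2.erode(m,np.ones((2,2)))
l=cv2.connectedComponents(m)[1];k=l[282,245];F=P[l==k] if k else P[:1].reshape(-1,3)
print("floor",k,len(F),np.median(F[:,2]) ,cv2.minAreaRect(F[:,:2].astype(np.float32)))
E
python3 - <<'E'
import cv2,numpy as np
a=cv2.imread("pics/side0.png")[230:340,170:350];b=cv2.imread("pics/scene0.png")[190:310,370:510]
a=cv2.resize(a,(540,330),interpolation=2);b=cv2.resize(b,(255,220));c=np.zeros((330,800,3),np.uint8);c[:,:540]=a;c[:220,545:]=b
cv2.imwrite("pics/tier.png",c)
E
```

```text
[ 0.255  0.63  -0.076  1.801  0.068  0.715  0.277]
[ 0.5613 -0.1748  0.1004]
blob [ 202   56  177   19 1952] mid [ 0.5244 -0.0714] len 0.131 ang 0.059 tool [ 0.1073 -0.0225]
blob [ 236  181  169   16 1751] mid [ 0.5603 -0.1623] len 0.131 ang 0.125 tool [0.0125 0.0008]
blob [262 245  19   8 136] mid [ 0.5267 -0.2192] len 0.016 ang 0.177 tool [-0.0395 -0.0402]
blob [362 245  18   6  97] mid [ 0.6088 -0.207 ] len 0.015 ang 0.086 tool [-0.0384  0.0428]
floor 79 2034 0.06154112401467923 ((0.6259304285049438, 0.33269256353378296), (0.10346221923828125, 0.17024411261081696), 83.79928588867188)
```

View pics/tier.png

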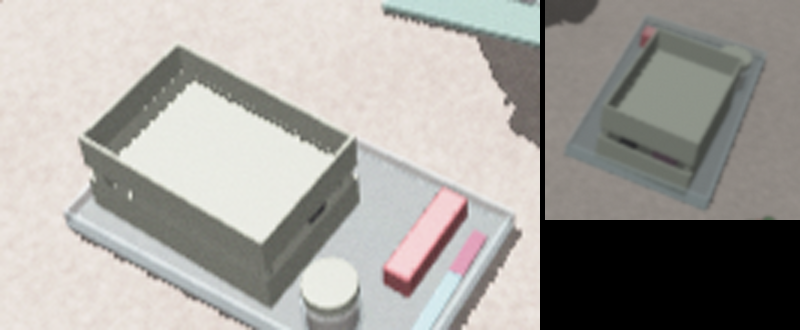

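View pics/w4.png

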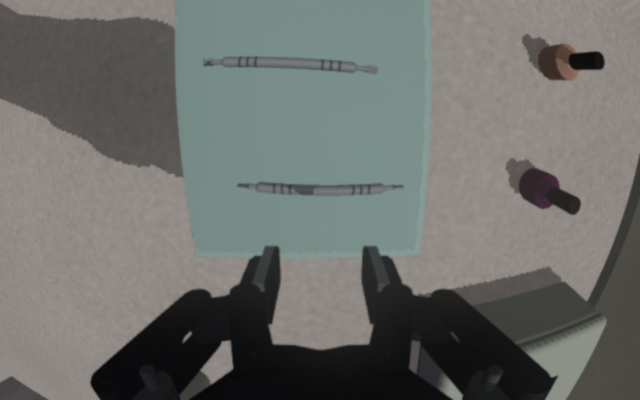

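P1 now lies at (237..403, 187), rolled on, with its bow turned over. It is the bent one. The tier crop shows the rim corners in side-view pixels at (230,246), (197,277), (288,277) and (258,311), and the tier is empty.

Emit:
{"fn": "drive_tool", "kwargs": {"rows": [{"linear": [1.4, 0.1, 0], "delta_rot": [0, 0, -0.06]}, {"linear": [0, 0, 0], "delta_rot": [0, 0, -0.14]}, {"linear": [0, 0, 0], "delta_rot": [0, 0, -0.14]}, {"linear": [0, 0, 0], "delta_rot": [0, 0, -0.14]}, {"linear": [0, 0, 0], "delta_rot": [0, 0, -0.14]}, {"linear": [0, 0, 0], "delta_rot": [0, 0, -0.14]}, {"linear": [0, 0, 0], "delta_rot": [0, 0, -0.14]}, {"linear": [0, 0, 0], "delta_rot": [0, 0, -0.14]}, {"linear": [0, 0, 0], "delta_rot": [0, 0, -0.14]}]}}

```text
time: 16.2
position: [0.5611, -0.1603, 0.1014]
tcp_rot: [0.123, 0.992, 0.0, -0.0]
wrist_force: [-0.3, 0.7, -0.5]
opening: 0.502
grasp_force: 0.0
```

Emit:
{"fn": "drive_tool", "kwargs": {"rows": [{"linear": [0, 0, 0], "delta_rot": [0, 0, -0.14]}, {"linear": [0, 0, 0], "delta_rot": [0, 0, -0.14]}, {"linear": [0, 0, 0], "delta_rot": [0, 0, -0.1]}, {"linear": [0, 0, 0], "delta_rot": [0, 0, 0]}, {"linear": [0, 0, 0], "delta_rot": [0, 0, 0]}, {"linear": [0, 0, 0], "delta_rot": [0, 0, 0]}]}}

```text
time: 16.8
position: [0.5612, -0.1611, 0.1016]
tcp_rot: [-0.061, 0.998, 0.0, -0.0]
wrist_force: [0.7, 0.1, -0.8]
opening: 0.5
grasp_force: 0.0
```

```bash
python3 - <<'E'
from h import *
T=wpose();print(T.round(4));print(observe()["q"].round(3));I,D=camera("wrist");cv2.imwrite("pics/w5.png",I)
c=np.array([onplane("side",u,v,.096)[:2] for u,v in((230,245.7),(197.3,276.7),(257.7,311),(288.3,276.7))]);print(c.round(3),c.mean(0),[np.linalg.norm(c[i]-c[i-1]).round(3) for i in range(4)])
d=c[1]-c[0]; 
for i,j in((0,3),(1,2),(0,1),(3,2)): e=c[j]-c[i];print(np.degrees(np.arctan2(e[1],e[0])))
# side view pusher P1
for n,f in(("side","s4"),("scene","c4")):
    I=cv2.imread(f"pics/{f}.png");g=I.astype(int)
    m=((g[...,1]-g[...,2]>18)).astype(np.uint8);u0,v0,u1,v1=(290,160,390,255) if n=="side" else (235,165,365,230)
    Z=np.zeros_like(m);Z[v0:v1,u0:u1]=m[v0:v1,u0:u1];k,l,st,_=cv2.connectedComponentsWithStats(Z);j=1+np.argmax(st[1:,4])
    cc=max(cv2.findContours((l==j).astype(np.uint8),0,2)[0],key=cv2.contourArea);M=np.zeros((400,640),np.uint8);cv2.fillPoly(M,[cv2.convexHull(cc)],1);M=cv2.erode(M,np.ones((7,7)))
    gm=np.median(g[...,1][l==j]);dd=((M>0)&(g[...,1]<gm-25)).astype(np.uint8);k,l,st,_=cv2.connectedComponentsWithStats(dd)
    for q in range(1,k):
        if st[q,4]>25:
            v,u=np.nonzero(l==q);w=np.array([onplane(n,a,b,.016)[:2] for a,b in zip(u,v)]);print(n,st[q],((w.max(0)+w.min(0))/2).round(4))
E
```

```text
[[-0.9925 -0.1225 -0.      0.5612]
 [-0.1225  0.9925  0.     -0.1611]
 [ 0.      0.     -1.      0.1016]
 [ 0.      0.      0.      1.    ]]
[ 0.516  0.663 -0.485  1.797  0.418  0.785  1.511]
[[0.698 0.278]
 [0.712 0.398]
 [0.528 0.415]
 [0.514 0.298]] [0.61314075 0.34718152] [np.float64(0.185), np.float64(0.12), np.float64(0.184), np.float64(0.118)]
173.9533331521813
174.52440147029768
83.27040569045899
82.9714664255439
side [328 181  39  10 112] [ 0.5588 -0.159 ]
side [328 201  36  12 101] [ 0.5232 -0.0687]
side [310 224  39  13 110] [0.5254 0.0414]
scene [266 180  17  23  64] [ 0.5551 -0.1601]
scene [299 183  15  20  55] [ 0.5189 -0.0698]
scene [335 194  12  20  52] [0.5219 0.0412]
```

View pics/w5.png

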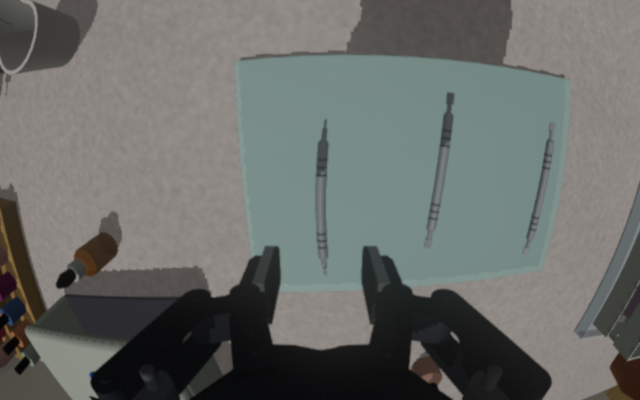

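The wrist view shows P1 running along the tool axis between the fingers, from (325,120) to (325,274), laterally centred.

Emit:
{"fn": "drive_tool", "kwargs": {"rows": [{"linear": [0.4, 0, 4], "delta_rot": [0, 0, 0]}, {"linear": [0, 0, 3], "delta_rot": [0, 0, 0]}, {"linear": [0, 0, 1], "delta_rot": [0, 0, 0]}, {"linear": [0, 0, 0.4], "delta_rot": [0, 0, 0]}, {"linear": [0, 0, 0], "delta_rot": [0, 0, 0]}, {"linear": [0, 0, 0], "delta_rot": [0, 0, 0]}, {"linear": [0, 0, 0], "delta_rot": [0, 0, 0]}]}}

```text
time: 17.55
position: [0.5578, -0.1622, 0.0187]
tcp_rot: [-0.062, 0.998, -0.0, 0.001]
wrist_force: [0.5, -0.0, -0.6]
opening: 0.502
grasp_force: 0.0
```

Emit:
{"fn": "drive_tool", "kwargs": {"rows": [{"linear": [0, 0, 0.2], "delta_rot": [0, 0, 0]}, {"linear": [0, 0, 0.15], "delta_rot": [0, 0, 0]}, {"linear": [0, 0, 0], "delta_rot": [0, 0, 0]}, {"linear": [0, 0, 0], "delta_rot": [0, 0, 0]}]}}

```text
time: 17.95
position: [0.5572, -0.162, 0.014]
tcp_rot: [-0.062, 0.998, 0.0, -0.0]
wrist_force: [-1.4, 1.0, -0.2]
opening: 0.5
grasp_force: 0.0
```

Emit:
{"fn": "drive_tool", "kwargs": {"rows": [{"linear": [0, 0, 0], "delta_rot": [0, 0, 0]}, {"linear": [0, 0, 0], "delta_rot": [0, 0, 0]}, {"linear": [0, 0, 0], "delta_rot": [0, 0, 0]}, {"linear": [0, 0, 0], "delta_rot": [0, 0, 0]}, {"linear": [0, 0, 0], "delta_rot": [0, 0, 0]}, {"linear": [0, 0, 0], "delta_rot": [0, 0, 0]}], "jaw": 1}}

```text
time: 18.55
position: [0.5572, -0.1621, 0.0142]
tcp_rot: [-0.062, 0.998, -0.0, 0.0]
wrist_force: [-1.6, 0.7, 5.9]
opening: 0.059
grasp_force: 59.0
```

Emit:
{"fn": "drive_tool", "kwargs": {"rows": [{"linear": [0, 0, -0.3], "delta_rot": [0, 0, 0]}, {"linear": [0, 0, -1], "delta_rot": [0, 0, 0]}, {"linear": [0, 0, -1.5], "delta_rot": [0, 0, 0]}, {"linear": [0, 0, 0], "delta_rot": [0, 0, 0]}, {"linear": [0, 0, 0], "delta_rot": [0, 0, 0]}]}}

```text
time: 19.05
position: [0.5575, -0.1623, 0.0428]
tcp_rot: [-0.062, 0.998, -0.0, 0.001]
wrist_force: [-0.9, -0.3, -1.0]
opening: 0.059
grasp_force: 58.9
```

```bash
python3 - <<'E'
from h import *
a,_=camera("side");b,_=camera("wrist");cv2.imwrite("pics/w6.png",b)
A=cv2.resize(a[150:240,280:400],(480,360),interpolation=2);B=b[100:320,230:430];c=np.zeros((360,700,3),np.uint8);c[:,:480]=A;c[:220,490:690]=B;cv2.imwrite("pics/g6.png",c)
E
```

```text
(no output)
```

View pics/g6.png

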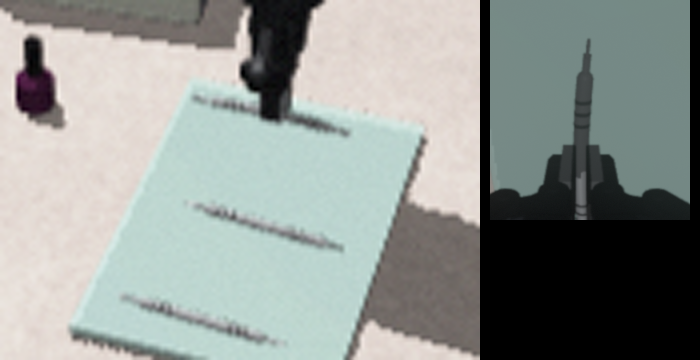

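The pusher is held and lifted, with the fingers closed around the mid-barrel; in the wrist crop it lies along the tool axis.

Emit:
{"fn": "drive_tool", "kwargs": {"rows": [{"linear": [0, 0, -3.5], "delta_rot": [0, 0, 0]}, {"linear": [0, 0, -3.5], "delta_rot": [0, 0, 0]}, {"linear": [0, 1.5, -3.5], "delta_rot": [0, 0, 0]}, {"linear": [-0.8, 3, -3], "delta_rot": [0, 0, 0]}, {"linear": [-0.8, 3.3, 0], "delta_rot": [0, 0, 0]}, {"linear": [-0.8, 3.3, 0], "delta_rot": [0, 0, 0]}, {"linear": [-0.8, 3.3, 0], "delta_rot": [0, 0, 0]}, {"linear": [-0.8, 3.3, 0], "delta_rot": [0, 0, 0]}, {"linear": [-0.8, 3.3, 0], "delta_rot": [0, 0, 0]}, {"linear": [-0.8, 3.3, 0], "delta_rot": [0, 0, 0]}]}}

```text
time: 20.15
position: [0.5825, 0.0873, 0.1767]
tcp_rot: [-0.062, 0.998, -0.0, -0.0]
wrist_force: [0.4, -0.1, -0.6]
opening: 0.062
grasp_force: 58.8
```

Emit:
{"fn": "drive_tool", "kwargs": {"rows": [{"linear": [-0.8, 3.3, 0], "delta_rot": [0, 0, 0]}, {"linear": [-0.8, 3.3, 0], "delta_rot": [0, 0, 0]}, {"linear": [-0.8, 3.3, 0], "delta_rot": [0, 0, 0]}, {"linear": [-0.8, 3.3, 0], "delta_rot": [0, 0, 0]}, {"linear": [-0.8, 3.3, 0], "delta_rot": [0, 0, 0]}, {"linear": [-0.8, 3.3, 0], "delta_rot": [0, 0, 0.08]}, {"linear": [0, 2, 0], "delta_rot": [0, 0, 0.08]}, {"linear": [0, 0, 0], "delta_rot": [0, 0, 0.07]}, {"linear": [0, 0, 0], "delta_rot": [0, 0, 0]}, {"linear": [0, 0, 0], "delta_rot": [0, 0, 0]}]}}

```text
time: 21.15
position: [0.6049, 0.3079, 0.1767]
tcp_rot: [0.052, 0.999, -0.0, -0.0]
wrist_force: [0.5, -0.5, 0.9]
opening: 0.062
grasp_force: 58.8
```

Emit:
{"fn": "drive_tool", "kwargs": {"rows": [{"linear": [-0.2, 2, 0], "delta_rot": [0, 0, 0]}, {"linear": [-0.2, 1.95, 0], "delta_rot": [0, 0, 0]}, {"linear": [0, 0, 0], "delta_rot": [0, 0, 0]}, {"linear": [0, 0, 0], "delta_rot": [0, 0, 0]}, {"linear": [0, 0, 0], "delta_rot": [0, 0, 0]}]}}

```text
time: 21.65
position: [0.6133, 0.346, 0.177]
tcp_rot: [0.053, 0.999, -0.0, -0.0]
wrist_force: [-0.0, -0.2, -1.3]
opening: 0.059
grasp_force: 58.9
```

```bash
python3 - <<'E'
from h import *
print(wpose().round(4))
b,_=camera("wrist");a,_=camera("scene");A=cv2.resize(a[120:280,380:540],(320,320),interpolation=2);c=np.zeros((400,800,3),np.uint8);c[:,:470]=b[:,85:555];c[:320,480:]=A;cv2.imwrite("pics/t7.png",c)
E
```

```text
[[-9.944e-01  1.059e-01 -1.000e-04  6.133e-01]
 [ 1.059e-01  9.944e-01 -7.000e-04  3.460e-01]
 [ 0.000e+00 -7.000e-04 -1.000e+00  1.770e-01]
 [ 0.000e+00  0.000e+00  0.000e+00  1.000e+00]]
```

View pics/t7.png

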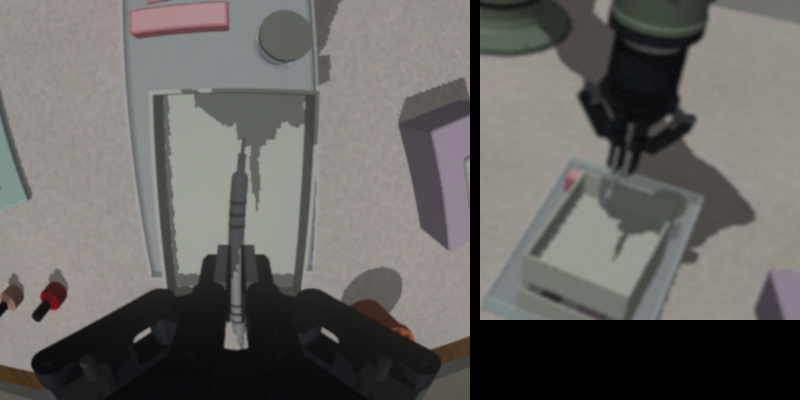

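The wrist view shows the tier squarely under the tool. The held pusher's tips are at full-frame pixels of about (328,140) and (326,346).

```bash
python3 - <<'E'
from h import *
T=np.eye(4)
for p in((328,140),(326,346)): print([ (z,wplane(T,*p,z)[:2].round(4)) for z in(-.012,-.002,.008)])
T=wpose()
print([wplane(T,*p,.096).round(3) for p in((235,92),(401,92))])
E
```

```text
[(-0.012, array([0.062 , 0.0018])), (-0.002, array([0.0607, 0.002 ])), (0.008, array([0.0595, 0.0023]))]
[(-0.012, array([-0.0537,  0.0018])), (-0.002, array([-0.0638,  0.002 ])), (0.008, array([-0.074 ,  0.0022]))]
[array([0.52 , 0.292, 0.096]), array([0.533, 0.412, 0.096])]
```

Emit:
{"fn": "drive_tool", "kwargs": {"rows": [{"linear": [0, 0, 3.5], "delta_rot": [0, 0, 0]}, {"linear": [0, 0, 3.5], "delta_rot": [0, 0, 0]}, {"linear": [0, 0, 2], "delta_rot": [0, 0, 0]}, {"linear": [0, 0, 1], "delta_rot": [0, 0, 0]}, {"linear": [0, 0, 0.4], "delta_rot": [0, 0, 0]}, {"linear": [0, 0, 0], "delta_rot": [0, 0, 0]}, {"linear": [0, 0, 0], "delta_rot": [0, 0, 0]}]}}

```text
time: 22.45
position: [0.6136, 0.3475, 0.0743]
tcp_rot: [0.053, 0.999, 0.0, 0.001]
wrist_force: [0.7, -1.0, 1.0]
opening: 0.057
grasp_force: 58.8
```

Emit:
{"fn": "drive_tool", "kwargs": {"rows": [{"linear": [0, 0, 0.2], "delta_rot": [0, 0, 0]}, {"linear": [0, 0, 0.2], "delta_rot": [0, 0, 0]}, {"linear": [0, 0, 0], "delta_rot": [0, 0, 0]}, {"linear": [0, 0, 0], "delta_rot": [0, 0, 0]}]}}

```text
time: 22.85
position: [0.613, 0.3473, 0.0691]
tcp_rot: [0.053, 0.999, 0.0, 0.0]
wrist_force: [-0.3, 1.0, 0.3]
opening: 0.059
grasp_force: 58.8
```

Emit:
{"fn": "drive_tool", "kwargs": {"rows": [{"linear": [0, 0, 0.1], "delta_rot": [0, 0, 0]}, {"linear": [0, 0, 0.1], "delta_rot": [0, 0, 0]}, {"linear": [0, 0, 0], "delta_rot": [0, 0, 0]}]}}

```text
time: 23.15
position: [0.613, 0.3472, 0.0669]
tcp_rot: [0.053, 0.999, -0.0, -0.0]
wrist_force: [0.1, -0.9, -0.3]
opening: 0.056
grasp_force: 58.8
```

Emit:
{"fn": "drive_tool", "kwargs": {"rows": [{"linear": [0, 0, 0.1], "delta_rot": [0, 0, 0]}, {"linear": [0, 0, 0], "delta_rot": [0, 0, 0]}]}}

```text
time: 23.35
position: [0.613, 0.3472, 0.0659]
tcp_rot: [0.053, 0.999, -0.0, -0.0]
wrist_force: [-1.1, 0.1, -0.3]
opening: 0.058
grasp_force: 58.8
```

Emit:
{"fn": "drive_tool", "kwargs": {"rows": [{"linear": [0, 0, 0.1], "delta_rot": [0, 0, 0]}, {"linear": [0, 0, 0], "delta_rot": [0, 0, 0]}]}}

```text
time: 23.55
position: [0.613, 0.3472, 0.0649]
tcp_rot: [0.053, 0.999, -0.0, -0.0]
wrist_force: [0.2, -0.7, 0.4]
opening: 0.054
grasp_force: 58.8
```

Emit:
{"fn": "drive_tool", "kwargs": {"rows": [{"linear": [0, 0, 0.07], "delta_rot": [0, 0, 0]}, {"linear": [0, 0, 0], "delta_rot": [0, 0, 0]}]}}

```text
time: 23.75
position: [0.613, 0.3472, 0.0643]
tcp_rot: [0.053, 0.999, -0.0, -0.0]
wrist_force: [-0.6, -0.4, -0.1]
opening: 0.061
grasp_force: 58.8
```

Emit:
{"fn": "drive_tool", "kwargs": {"rows": [{"linear": [0, 0, 0.06], "delta_rot": [0, 0, 0]}, {"linear": [0, 0, 0], "delta_rot": [0, 0, 0]}]}}

```text
time: 23.95
position: [0.613, 0.3472, 0.0637]
tcp_rot: [0.053, 0.999, -0.0, -0.0]
wrist_force: [0.4, 0.2, -0.5]
opening: 0.059
grasp_force: 58.8
```

Emit:
{"fn": "drive_tool", "kwargs": {"rows": [{"linear": [0, 0, 0.06], "delta_rot": [0, 0, 0]}, {"linear": [0, 0, 0], "delta_rot": [0, 0, 0]}]}}

```text
time: 24.15
position: [0.6131, 0.3473, 0.0633]
tcp_rot: [0.053, 0.999, 0.0, 0.0]
wrist_force: [-0.4, 0.3, 0.7]
opening: 0.059
grasp_force: 59.1
```

Emit:
{"fn": "drive_tool", "kwargs": {"rows": [{"linear": [0, 0, 0], "delta_rot": [0, 0, 0]}, {"linear": [0, 0, 0], "delta_rot": [0, 0, 0]}, {"linear": [0, 0, 0], "delta_rot": [0, 0, 0]}, {"linear": [0, 0, 0], "delta_rot": [0, 0, 0]}, {"linear": [0, 0, 0], "delta_rot": [0, 0, 0]}, {"linear": [0, 0, -1], "delta_rot": [0, 0, 0]}, {"linear": [0, 0, -3], "delta_rot": [0, 0, 0]}, {"linear": [0, 0, -4], "delta_rot": [0, 0, 0]}, {"linear": [0, 0, -4], "delta_rot": [0, 0, 0]}, {"linear": [0, 0, 0], "delta_rot": [0, 0, 0]}], "jaw": 0.6}}

```text
time: 25.15
position: [0.6149, 0.3488, 0.1899]
tcp_rot: [0.053, 0.999, 0.002, 0.003]
wrist_force: [0.0, 0.7, 0.3]
opening: 0.398
grasp_force: 0.0
```

```bash
python3 - <<'E'
from h import *
T=wpose();I,D=camera("wrist");cv2.imwrite("pics/f.png",I);print(observe()["position"])
g=cv2.cvtColor(I,cv2.COLOR_BGR2GRAY).astype(int)
# pusher: dark thin things on the floor, above fingertips rows
M=((g<cv2.medianBlur(g.astype(np.uint8),41).astype(int)-25)).astype(np.uint8);M[250:]=0
k,l,st,_=cv2.connectedComponentsWithStats(M)
for q in range(1,k):
    if st[q,4]>150 and 240<st[q,0]<400:
        v,u=np.nonzero(l==q);w=np.array([wplane(T,a,b,.0655) for a,b in zip(u,v)]);print(st[q],w.min(0).round(3),w.max(0).round(3))
I,D=camera("side");cv2.imwrite("pics/fs.png",I);g=cv2.cvtColor(I,6).astype(int)
P=cloud("side",np.load("side0.npy"));g0=cv2.cvtColor(cv2.imread("pics/side0.png"),6).astype(int)
m=((abs(P[...,2]-.0605)<.006)&(g0-g>50)).astype(np.uint8)
k,l,st,_=cv2.connectedComponentsWithStats(m)
for q in range(1,k):
    if st[q,4]>25: 
        v,u=np.nonzero(l==q);w=np.array([onplane("side",a,b,.0655) for a,b in zip(u,v)]);print("side",st[q],w.min(0).round(3),w.max(0).round(3))
E
```

```text
[0.61408307 0.34807076 0.18685115]
[338  12  34  50 220] [0.462 0.377 0.065] [0.506 0.403 0.066]
[397  47  20  38 437] [0.495 0.423 0.065] [0.528 0.443 0.066]
[265  87  34  29 298] [0.52  0.31  0.066] [0.547 0.339 0.066]
[326  87  44  13 338] [0.526 0.362 0.065] [0.538 0.398 0.066]
[ 376   89   19  161 1425] [0.532 0.396 0.065] [0.683 0.42  0.066]
[358 116  14  21 163] [0.554 0.386 0.065] [0.572 0.397 0.066]
[ 306  120   19  130 1190] [0.554 0.339 0.065] [0.676 0.357 0.066]
[390 162   4  88 165] [0.597 0.41  0.065] [0.684 0.415 0.066]
side [457  65  21   7  40] [ 0.353 -1.016  0.066] [ 0.439 -0.991  0.066]
side [227 252  10   9  50] [0.676 0.275 0.065] [0.707 0.295 0.066]
side [223 274  50  27 139] [0.541 0.334 0.065] [0.678 0.365 0.066]
side [270 316  19  17 254] [0.456 0.384 0.065] [0.5   0.428 0.066]
```

```bash
python3 -c "
from bench import *
print(job_done())"
```

```text
the job is handed in; nothing more can be done
None
```

I rolled all three pushers about two-thirds of a turn; only the one nearest the plate's −y edge lifted (about 1.7 mm). It now lies flat in the middle of the upper tier, the two true ones are on the plate, and the job is handed in (verdict not shown).

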